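Lock the shaver dock on the shower shelf

TASK

Lock the shaver's white dock for travel: with a fingertip in its recessed slot, slide the small orange switch of the white dock all the way to the end of the slot marked with the blue dot, then take the hand away. The black speaker has the same orange switch: leave that one alone, and do not knock the shaver out of its dock.

Things in the scene. Friction and masses are not known exactly. Their poses are not given: they have to be found in the camera images.
- lock_top (a point): Centre of the top face of the white dock's orange switch, moving with it: a block 34 mm (x) by 12 mm (y), 12 mm tall, its top flush with the dock's level top, 50 mm above the work surface. z up; y: along the slot, the way to slide it, to the blue dot; x: from slot to shaver. To push it, dip a fingertip in the slot behind it (-y): 44 mm+ are free from its rear face to the slot's end wall.
- lock (a joint): The orange switch in the fixed white dock (150 x 150 x 40 mm). 0: unlocked; 0.036 m: against the slot's blue-dot end, locked. Starts at 0 to 0.004. Friction 1.5 N, no spring: stays where left. The slot is an open trough 38 mm wide, 92 mm long, 12 mm deep with a hard grey floor; the switch runs on its centre line. The 14 mm blue dot is on the dock's top past the slot's end.
- speaker_switch (a joint): The same-looking orange switch, in the same slot, on the black speaker (150 x 150 x 40 mm, round dark grille, green dot), 0 to 0.036 m, starts at 0 to 0.004. To be left alone. White dock and black speaker stand side by side and may have changed places.
- shaver_mid (a point): Middle of the loose teal shaver with steel head, 120 x 36 x 30 mm, lying in the white dock's open cradle parallel to the slot, 80 mm from the slot's centre line; its top is 18 mm above the dock's top. It is to stay there.

How it is judged:
By the outcome, as a careful person would: the job done as asked, in the order asked, and still so for the second after the job is handed in, with the robot touching nothing.
It also fails if it takes over 32 s, if anything falls off the work surface, if the arm or the gripper's body presses on something with over 40 N, if the wrist force passes 120 N, or if a joint passes its speed limit or range.

ROBOT

A 7-joint arm with a two-finger parallel gripper is mounted at the origin on the work surface. World frame = base frame: x ahead of the robot, y to its left, z up, the work surface at z = 0. Lengths are in m, angles in degrees, forces in N, time in s.
With the tool pointing down it reaches from about 0.425 to 0.875 m from the base axis. Payload 4.7 kg.
Tool frame: the origin (TCP) lies between the finger pads; the fingertips stand env.finger_overhang ahead of it and the grasp point (between the pads) lies 5 mm behind it (env.finger_overhang is the distance from the TCP to the fingertips, in m); z points along the fingers, y is the line along which they close (so a half turn about z gives the same grasp; the last joint's range is limited). The gripper opens to 87 mm and grips with 3 to 60 N. Pads are 19 mm wide; open, the fingers measure 117 mm over their backs; the gripper's body (75 mm by 190 mm) begins 51 mm behind the grasp point.
Start: joints at [-72.187, 18.392, -4.016, 83.108, 1.295, 78.541, -3.26], TCP at [0.19, 0.622, 0.237] pointing down, gripper open.
Joint ranges: [-163.93, 163.93], [-17.29, 119.83], [-79.2, 71.16], [3.27, 140.29], [-89.18, 269.18], [5.43, 117.66], [-154.24, 154.24]. Speed limits (degrees/s): [147.25, 147.25, 180, 180, 180, 180, 180].

INTERFACE

Orientations are given as [roll, pitch, yaw] about the fixed x, y, z axes, in that order (R = Rz(yaw) Ry(pitch) Rx(roll)).
In Python, from cell import telemetry, eyes, env, models gives the robot as it stands. The module is installed in compiled form; this text tells all that it offers.
- The arm moves only by the tool drive_tool, never from a script. Its arguments are lists of equal length, an entry for each row: "angular": the turn, a rotation vector about the tool's x, y, z in rad, a list of three; "delta_pos": the shift along the tool's x, y, z in cm, a list of three; "gripper": the finger opening in cm, from 0 to 8.7. A call has 1 to 20 rows; each row shifts and turns the commanded pose from where the row before left it, along the tool's axes as they then stand; what a row does not reach is not made up. A row lasts 1/10 s, in which the tool goes at most 50 mm and 8.59 degrees, less where a joint would pass 70% of its speed; a pose out of reach is approached as far as the arm can. A call with a gripper value outside its range is refused whole. The fingers move at their own pace and stop on an object; "squeeze" is the grip in N (left out, the last holds). Time passes only in rows, so rows that do not move let the fingers close. It gives the time, the measured TCP pose, the force, the opening and the grip force at its end, in the units of the state.
- telemetry.get_obs(): the state, without advancing time (a new reading comes with each control period).
- eyes.read_camera(name): name is "scene" or "top"; returns a dict with "pixels" (400x640x3 uint8, red, green, blue), "mtx" (3x3 intrinsics, pixels), "D" ([k1, k2, p1, p2, k3] as OpenCV has them; the pictures are not rectified), "origin" and "orientation" of the camera in the world. Camera axes: x right, y down, z forward; pixel columns grow to the right and rows downward; lengths in m; the calibration is good to about 2 mm. A picture is of the moment at which its call begins. There is no depth.
- env.sign_off(): hands the job in; it is judged then, once.
Trained networks look in a picture, given as the dict that the camera call returned (one of the last four; its "shot" number tells which), for a name from the list of things; names that differ only in an ending like _2 or _b are one class to them, and where a whole thing is asked for, a point or a joint stands for the part that bears it (a point fixed in the world has none). Each returns a list of dicts, best first, with "p" (0 to 1); they miss things now and then, are a little off and sometimes report something else, mostly with a low value. They report only what shows in the picture. A call takes as long as a camera call.
- models.search_frame(picture, target): "centre" ([column, row] in pixels, amid what is visible of it).
- models.cut_out(picture, target): "pixels" (400x640 bool, what is visible of it) and "centre" ([column, row] in pixels, amid what is visible of it).
The state is a dict: "time_s": time; "qpos": joint angles; "joint_velocities": joint speeds; "effort": joint torques, N m; "tool_pos": TCP position; "tool_rot": TCP orientation; "force": force on the tool from outside, world axes, zero at the start; "wrist_torque": the same for the moment, N m; "grip_width": finger opening in m; "grasp_force": force on a finger pad.
Only numpy, scipy, OpenCV 4.12 (cv2) and the standard library are available. Lean on these libraries where they do the work, as an engineer would, in place of code of your own. Each camera call takes 0.05 s, during which the arm holds its last target. There are 200 camera calls.

## Working session

There is one attempt and no reset: what is moved stays moved. The work goes in short steps, Python scripts to look and compute and a tool call to move; the robot and the scene stay as the last step left them, time stands still between calls to the robot, and variables do not carry over. Pictures are saved under pics/ and viewed, at most 10 in all, crops included, and the job is handed in when it is done.

Besides the shell and the picture viewer there is one more tool, called after ">>>" as name(argument=value, ...) on one line, values as JSON. drive_tool: Moves the arm, as the interface text tells. Its arguments: {"type":"object","properties":{"angular":{"type":"array","items":{"type":"array","items":{"type":"number"}}},"delta_pos":{"type":"array","items":{"type":"array","items":{"type":"number"}}},"gripper":{"type":"array","items":{"type":"number"}},"squeeze":{"type":"number"}},"required":["angular","delta_pos","gripper"]}

```bash
mkdir -p pics
cat > h.py <<'E'
import numpy as np, cv2
from scipy.spatial.transform import Rotation as R
from cell import telemetry, eyes, env, models
def camR(c):
    o=np.array(c["orientation"],float)
    return o if o.shape==(3,3) else R.from_euler('xyz',o,degrees=True).as_matrix()
def px2w(c,px,z):
    p=cv2.undistortPoints(np.array(px,float).reshape(-1,1,2),np.array(c["mtx"]),np.array(c["D"])).reshape(-1,2)
    d=np.c_[p,np.ones(len(p))]@camR(c).T; o=np.array(c["origin"])
    return o+d*((z-o[2])/d[:,2])[:,None]
E
python3 - <<'E'
from h import *
print(env.finger_overhang); s=telemetry.get_obs(); print(s)
for n in("top","scene"):
    c=eyes.read_camera(n); cv2.imwrite(f"pics/{n}0.png",c["pixels"][...,::-1]); print(n,c["origin"],c["orientation"])
    for t,z in(("lock_top",.05),("speaker_switch",.05),("shaver_mid",.06)):
        for r in models.search_frame(c,t): print(t,r["p"],r["centre"],px2w(c,r["centre"],z).round(4))
E
```

```text
0.014
{'time_s': 0.0, 'qpos': array([-72.18702869,  18.43565445,  -4.01639081,  83.1723091 ,
         1.29631025,  78.54009372,  -3.25961424]), 'joint_velocities': array([ 0.03218521, -0.13047102,  0.0415253 ,  0.08463455, -0.0388288 ,
        0.08670067,  0.11990351]), 'effort': array([ 2.49909465e-05, -4.91291821e+01, -4.04321887e-01, -3.12515116e+01,
       -6.40980061e-02,  4.40289569e-02,  1.86002562e-04]), 'tool_pos': array([0.18999567, 0.62108741, 0.23552292]), 'tool_rot': array([-1.79897257e+02,  6.64546268e-03,  1.62998189e+02]), 'force': array([-0.16258401, -0.61202246,  0.32587605]), 'wrist_torque': array([ 0.01289566, -0.0305822 ,  0.03610863]), 'grasp_force': 0.0, 'grip_width': 0.08717194626374992}
top [ 0.49309873 -0.02234596  0.74263528] [-175.59694186    2.68888117  -90.07263213]
lock_top 0.51 [221.9, 211.3] [[0.523  0.1984 0.05  ]]
speaker_switch 0.7 [405.4, 208.5] [[ 0.5272 -0.151   0.05  ]]
shaver_mid 0.74 [218.2, 165.3] [[0.6108 0.2043 0.06  ]]
scene [ 1.03362583 -0.29264179  0.6997656 ] [-138.62268973   -1.07825674   61.30223273]
```

View pics/top0.png

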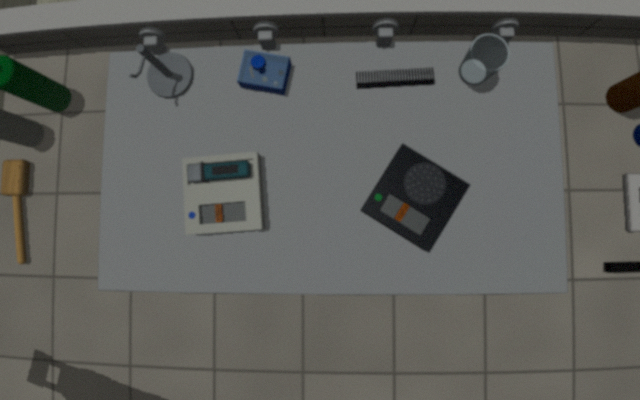

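View pics/scene0.png

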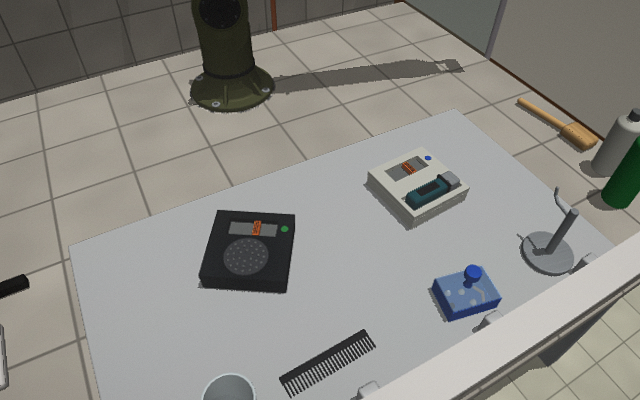

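The white dock is on the left in the top view: its switch is near (220,212), the slot runs from about 200 to 245, the blue dot is at (192,215) and the shaver at (218,170). The black speaker is on the right, with its switch at (403,212). The scene view agrees. Next I'll measure by colour.

Run:
```python
from h import *
for n,roi in(("top",(150,240,170,280)),("scene",(130,230,350,480))):
    c=eyes.read_camera(n); im=c["pixels"]; r0,r1,c0,c1=roi
    hsv=cv2.cvtColor(im,cv2.COLOR_RGB2HSV)
    sub=np.zeros(im.shape[:2],bool); sub[r0:r1,c0:c1]=1
    H,S,V=[hsv[...,i].astype(int) for i in range(3)]
    for nm,m in(("orange",(H<20)&(S>130)&(V>60)),("blue",(H>105)&(H<125)&(S>120)&(V>60)),("grey",(S<40)&(V>70)&(V<140))):
        m=(m&sub).astype(np.uint8)
        k,l,st,ce=cv2.connectedComponentsWithStats(m)
        i=1+np.argmax(st[1:,4]); pts=np.argwhere(l==i)[:,::-1]
        w=px2w(c,pts,.038 if nm=="grey" else .05)[:,:2]
        box=cv2.minAreaRect((w*1000).astype(np.float32))
        print(n,nm,st[i],w.mean(0).round(4),np.round(box[0],1),np.round(box[1],1),round(box[2],1))
    for r in models.cut_out(c,"lock_top"):
        w=px2w(c,np.argwhere(r["pixels"])[:,::-1],.05)[:,:2]
        print("cut",r["p"],w.mean(0).round(4),np.round(cv2.minAreaRect((w*1000).astype(np.float32)),1) if 0 else cv2.minAreaRect((w*1000).astype(np.float32)))
    cv2.imwrite(f"pics/{n}1.png",cv2.resize(im[r0:r1,c0:c1,::-1],None,fx=5,fy=5,interpolation=cv2.INTER_CUBIC))
```

```text
top orange [216 204   7  18 106] [0.5199 0.2047] [520.7 204.1] [32.7 11.8] 1.1
top blue [189 212   6   6  24] [0.5167 0.2586] [516.5 259.1] [8.5 9.7] 44.6
top grey [ 170  150  110   90 8316] [0.5527 0.2007] [558.5 200.7] [178.2 222.3] 0.2
cut 0.45 [0.521  0.2034] ((520.8335571289062, 203.43959045410156), (30.26789093017578, 13.248669624328613), 7.51153564453125)
scene orange [402 162  15  12  91] [0.521 0.203] [520.2 202.5] [33.8 20. ] 5.4
scene blue [425 156   6   4  21] [0.5145 0.2597] [514.8 259.9] [11.6  9.6] 62.8
scene grey [ 363  172  107   58 1518] [0.5974 0.1489] [603.2 163.2] [219.  140.2] 50.4
cut 0.68 [0.5217 0.2025] ((520.9364013671875, 202.13067626953125), (35.810726165771484, 18.862268447875977), 1.1623625755310059)
```

View pics/top1.png

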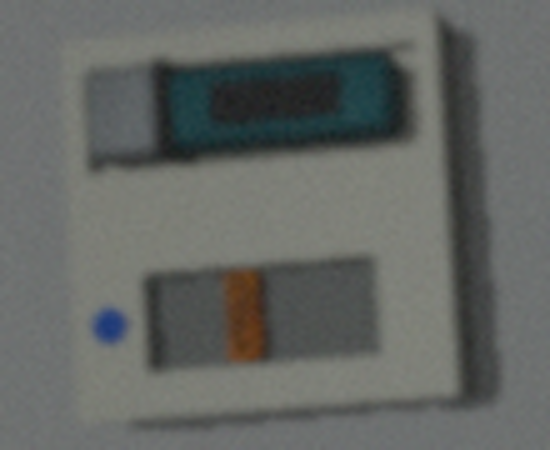

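The crop shows the slot rim corners at about (148,275), (373,258), (380,352) and (150,368). The switch is at (245,315), and the dot at (110,325) is past the left end.

Run:
```python
from h import *
c=eyes.read_camera("top")
q=np.array([[148,275],[373,258],[380,352],[150,368],[245,315],[110,325],[65,45],[440,10],[460,400],[80,420]],float)
w=px2w(c,(q+.5)/5-.5+[170,150],.05)[:,:2]; print(w.round(4))
L=(w[0]+w[3])/2;Rr=(w[1]+w[2])/2; d=L-Rr
print("len",np.hypot(*d),"slot ctr",w[:4].mean(0),"ang",np.degrees(np.arctan2(-d[0],d[1])), np.hypot(*(w[0]-w[3])))
e=w[9]-w[8];f=w[6]-w[7]
for v in(e,f): print(np.degrees(np.arctan2(-v[0],v[1])),np.hypot(*v))
v=w[6]-w[9];print(np.degrees(np.arctan2(v[1],v[0])));v=w[7]-w[8];print(np.degrees(np.arctan2(v[1],v[0])))
```

```text
[[0.5361 0.2437]
 [0.5423 0.155 ]
 [0.5063 0.1518]
 [0.5001 0.2421]
 [0.5205 0.2049]
 [0.5167 0.2585]
 [0.6268 0.2799]
 [0.6384 0.1302]
 [0.488  0.1207]
 [0.48   0.2697]]
len 0.0897384272820877 slot ctr [0.52119787 0.19816462] ang 3.959596308559015 0.0360031061871036
3.088788030379581 0.14923259211894505
4.426161630516685 0.15013450865256142
3.9880289835755685
3.6397974334452563
```

>>> drive_tool(angular=[[0, 0, -0.122], [0, 0, -0.122], [0, 0, -0.122], [0, 0, 0], [0, 0, 0], [0, 0, 0], [0, 0, 0], [0, 0, 0], [0, 0, 0], [0, 0, 0], [0, 0, 0], [0, 0, 0], [0, 0, 0], [0, 0, 0], [0, 0, 0], [0, 0, 0], [0, 0, 0], [0, 0, 0], [0, 0, 0], [0, 0, 0]], delta_pos=[[0, 0, 0], [0, 0, 0], [0, 0, 0], [-2.15, -3.34, 0.6], [-2.15, -3.34, 0.6], [-2.15, -3.34, 0.6], [-2.15, -3.34, 0.6], [-2.15, -3.34, 0.6], [-2.15, -3.34, 0.6], [-2.15, -3.34, 0.6], [-2.15, -3.34, 0.6], [-2.15, -3.34, 0.6], [-2.15, -3.34, 0.6], [-2.15, -3.34, 0.6], [-2.15, -3.34, 0.6], [-2.15, -3.34, 0.6], [-2.15, -3.34, 0.6], [0, 0, 0], [0, 0, 0], [0, 0, 0]], gripper=[0, 0, 0, 0, 0, 0, 0, 0, 0, 0, 0, 0, 0, 0, 0, 0, 0, 0, 0, 0])

```text
time_s: 2.65
tool_pos: [0.5222, 0.1774, 0.1527]
tool_rot: [179.9, -0.0, -175.9]
force: [-0.2, -0.1, 0.3]
grip_width: 0.0005
grasp_force: 0.0
```

>>> drive_tool(angular=[[0, 0, 0], [0, 0, 0], [0, 0, 0], [0, 0, 0], [0, 0, 0], [0, 0, 0]], delta_pos=[[0, -0.24, 2], [0, 0, 2], [0, 0, 2], [0, 0, 1.8], [0, 0, 0], [0, 0, 0]], gripper=[0, 0, 0, 0, 0, 0])

```text
time_s: 3.25
tool_pos: [0.5225, 0.1748, 0.075]
tool_rot: [180.0, -0.0, -175.9]
force: [-0.2, 0.3, 0.2]
grip_width: 0.0003
grasp_force: 0.0
```

Run:
```python
from h import *
s=telemetry.get_obs(); print(s["tool_pos"],s["force"])
c=eyes.read_camera("scene"); cv2.imwrite("pics/s2.png",cv2.resize(c["pixels"][100:230,350:490,::-1],None,fx=5,fy=4.5,interpolation=cv2.INTER_CUBIC)[:600])
```

```text
[0.52251611 0.1748426  0.07498797] [-0.18520438  0.29966205  0.18206284]
```

View pics/s2.png

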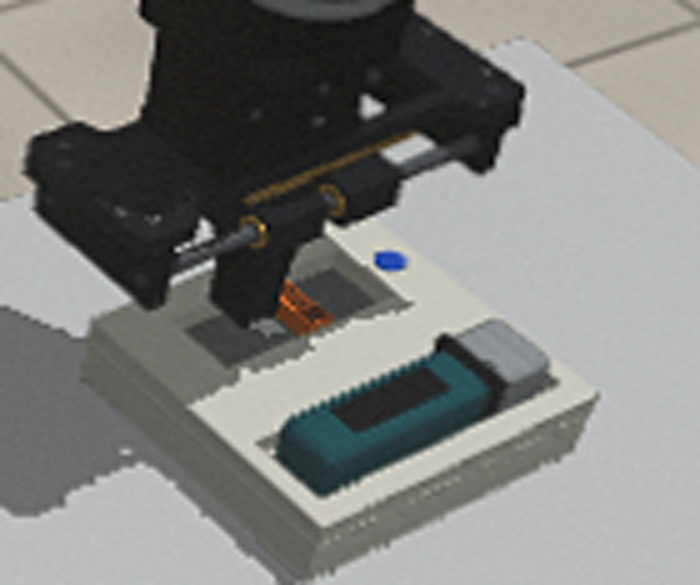

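The fingertips, around (245,310), sit over the slot behind the orange switch at (300,305). The shaver and the blue dot are clear of the hand. I'll dip in now.

>>> drive_tool(angular=[[0, 0, 0], [0, 0, 0], [0, 0, 0], [0, 0, 0], [0, 0, 0], [0, 0, 0]], delta_pos=[[0, 0, 0.5], [0, 0, 0.5], [0, 0, 0.5], [0, 0, 0.4], [0, 0, 0], [0, 0, 0]], gripper=[0, 0, 0, 0, 0, 0])

```text
time_s: 3.9
tool_pos: [0.5229, 0.1735, 0.0554]
tool_rot: [-180.0, -0.0, -176.0]
force: [-0.0, -1.2, -0.5]
grip_width: 0.0006
grasp_force: 0.0
```

>>> drive_tool(angular=[[0, 0, 0], [0, 0, 0], [0, 0, 0], [0, 0, 0], [0, 0, 0], [0, 0, 0], [0, 0, 0], [0, 0, 0]], delta_pos=[[0, 0.4, 0], [0, 0.4, 0], [0, 0.4, 0], [0, 0.4, 0], [0, 0.4, 0], [0, 0.4, 0], [0, 0, 0], [0, 0, 0]], gripper=[0, 0, 0, 0, 0, 0, 0, 0])

```text
time_s: 4.7
tool_pos: [0.5212, 0.1978, 0.0555]
tool_rot: [180.0, 0.0, -176.0]
force: [0.4, 0.5, 0.3]
grip_width: 0.0005
grasp_force: 0.0
```

Run:
```python
from h import *
c=eyes.read_camera("scene"); cv2.imwrite("pics/s3.png",cv2.resize(c["pixels"][100:230,350:490,::-1],None,fx=5,fy=4.5,interpolation=cv2.INTER_CUBIC)[:600])
```

```text
(no output)
```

View pics/s3.png

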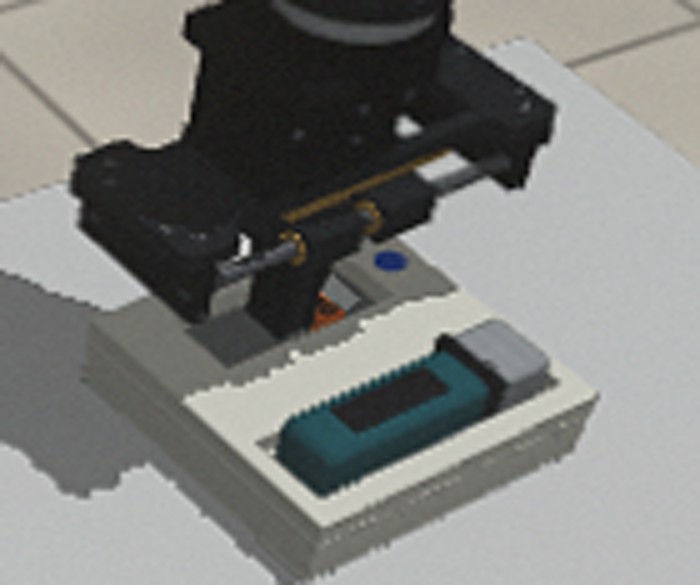

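The finger is in the slot against the switch, which has moved towards the dot and is now near (325,308). I'll keep pushing.

>>> drive_tool(angular=[[0, 0, 0], [0, 0, 0], [0, 0, 0], [0, 0, 0], [0, 0, 0], [0, 0, 0]], delta_pos=[[0, 0.4, 0], [0, 0.4, 0], [0, 0.4, 0], [0, 0.4, 0], [0, 0.2, 0], [0, 0, 0]], gripper=[0, 0, 0, 0, 0, 0])

```text
time_s: 5.35
tool_pos: [0.5199, 0.2163, 0.0556]
tool_rot: [180.0, 0.0, -176.0]
force: [-0.0, -0.3, -0.3]
grip_width: 0.0007
grasp_force: 0.0
```

>>> drive_tool(angular=[[0, 0, 0], [0, 0, 0], [0, 0, 0]], delta_pos=[[0, 0.2, 0], [0, 0, 0], [0, 0, 0]], gripper=[0, 0, 0])

```text
time_s: 5.65
tool_pos: [0.5198, 0.2176, 0.0556]
tool_rot: [180.0, 0.0, -176.0]
force: [-0.3, -0.9, 0.3]
grip_width: 0.0001
grasp_force: 0.2
```

>>> drive_tool(angular=[[0, 0, 0], [0, 0, 0], [0, 0, 0]], delta_pos=[[0, 0.2, 0], [0, 0, 0], [0, 0, 0]], gripper=[0, 0, 0])

```text
time_s: 5.95
tool_pos: [0.5197, 0.2195, 0.0556]
tool_rot: [180.0, -0.0, -176.0]
force: [-0.1, -2.2, 0.1]
grip_width: 0.0007
grasp_force: 0.4
```

>>> drive_tool(angular=[[0, 0, 0], [0, 0, 0], [0, 0, 0]], delta_pos=[[0, 0.2, 0], [0, 0, 0], [0, 0, 0]], gripper=[0, 0, 0])

```text
time_s: 6.25
tool_pos: [0.5195, 0.2216, 0.0556]
tool_rot: [180.0, 0.0, -176.0]
force: [-0.7, -0.4, 0.2]
grip_width: 0.0004
grasp_force: 0.4
```

>>> drive_tool(angular=[[0, 0, 0], [0, 0, 0], [0, 0, 0]], delta_pos=[[0, 0.2, 0], [0, 0, 0], [0, 0, 0]], gripper=[0, 0, 0])

```text
time_s: 6.55
tool_pos: [0.5194, 0.2236, 0.0556]
tool_rot: [180.0, 0.0, -176.0]
force: [-1.1, -0.8, -0.3]
grip_width: 0.0008
grasp_force: 0.4
```

Run:
```python
from h import *
c=eyes.read_camera("scene"); cv2.imwrite("pics/s4.png",cv2.resize(c["pixels"][130:210,380:480,::-1],None,fx=7,fy=7,interpolation=cv2.INTER_CUBIC)[:600])
```

```text
(no output)
```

View pics/s4.png

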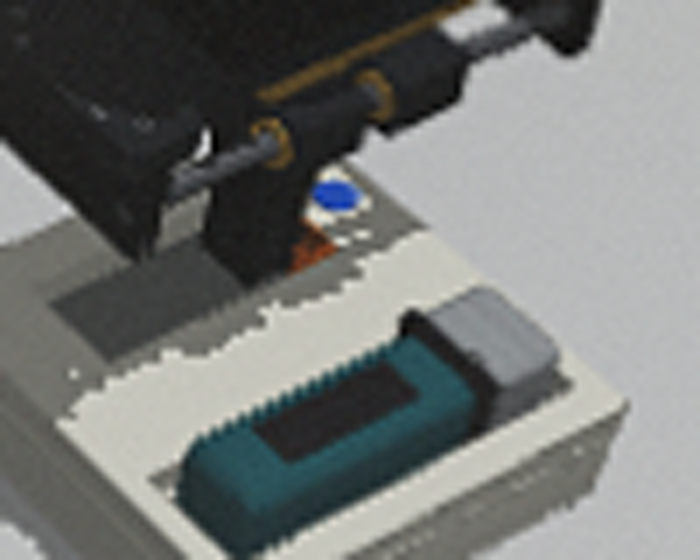

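The switch at (310,250) is nearly at the slot's end and the shaver is undisturbed. I'll push in small steps until it hits the stop.

>>> drive_tool(angular=[[0, 0, 0], [0, 0, 0], [0, 0, 0]], delta_pos=[[0, 0.2, 0], [0, 0, 0], [0, 0, 0]], gripper=[0, 0, 0])

```text
time_s: 6.9
tool_pos: [0.5194, 0.2238, 0.0556]
tool_rot: [-179.9, -0.0, -176.1]
force: [-1.4, -4.9, 2.9]
grip_width: 0.0006
grasp_force: 2.5
```

>>> drive_tool(angular=[[0, 0, 0], [0, 0, 0], [0, 0, 0]], delta_pos=[[0, 0.2, 0], [0, 0, 0], [0, 0, 0]], gripper=[0, 0, 0])

```text
time_s: 7.2
tool_pos: [0.5194, 0.2239, 0.0555]
tool_rot: [-179.8, -0.1, -176.1]
force: [-2.5, -8.7, 5.0]
grip_width: 0.0005
grasp_force: 4.2
```

The TCP has stopped at y = 0.224 and the force has risen to about 9 N, so the switch is against the stop. I'll back off, lift and clear away.

>>> drive_tool(angular=[[0, 0, 0], [0, 0, 0], [0, 0, 0], [0, 0, 0], [0, 0, 0], [0, 0, 0], [0, 0, 0], [0, 0, 0], [0, 0, 0], [0, 0, 0], [0, 0, 0], [0, 0, 0], [0, 0, 0], [0, 0, 0], [0, 0, 0], [0, 0, 0], [0, 0, 0]], delta_pos=[[0, -0.5, 0], [0, -0.5, 0], [0, -0.2, 0], [0, 0, 0], [0, 0, -1], [0, 0, -2], [0, 0, -3], [0, 0, -3], [0, 0, -3], [0, 3, -3], [0, 4, 0], [0, 4, 0], [0, 4, 0], [0, 4, 0], [0, 3, 0], [0, 0, 0], [0, 0, 0]], gripper=[0, 0, 0, 0, 0, 0, 0, 0, 0, 0, 0, 0, 0, 0, 0, 0, 0])

```text
time_s: 8.9
tool_pos: [0.5042, 0.4358, 0.2058]
tool_rot: [-180.0, 0.0, -175.9]
force: [0.3, -0.7, 0.2]
grip_width: 0.0009
grasp_force: 0.0
```

Run:
```python
from h import *
a=eyes.read_camera("top")["pixels"][150:240,170:280]; b=eyes.read_camera("scene")["pixels"][140:225,360:470]
f=lambda i:cv2.resize(i[...,::-1],(550,300) if 0 else (500,400),interpolation=cv2.INTER_CUBIC)
cv2.imwrite("pics/e.png",cv2.resize(np.hstack([f(a),f(b)]),(800,320)))
```

```text
(no output)
```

View pics/e.png

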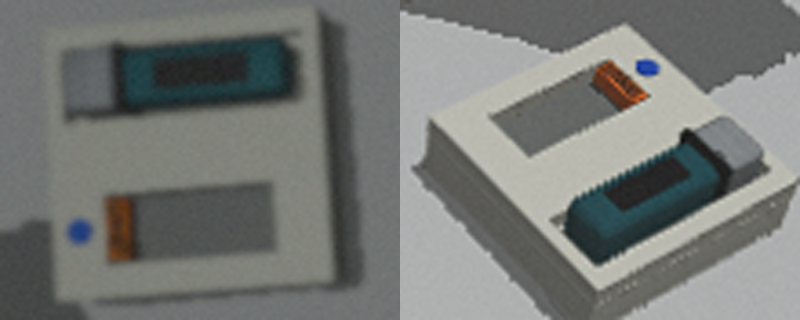

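In both views, at (118,228) and (620,85), the switch is flush against the blue-dot end. The shaver is still in its cradle and the hand is clear.

```bash
python3 -c "
from cell import env
print(env.sign_off())"
```

```text
the job is handed in; nothing more can be done
None
```

The white dock is locked: its orange switch is against the blue-dot end of the slot, the shaver is still in its dock, I never touched the speaker's switch, the hand is clear, and the job is handed in.

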